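Hook out the tray of foot blanks and gang-clamp them

TASK

The blue tray of square wooden blanks for furniture feet stands at the back of the bench under the low shelf, out of reach of the gripper, which must not touch it until it is out: with the orange-handled draw hook, hook it behind the tray's bow handle, drag the tray forward until it is well clear of the shelf, and lay the hook back in its wooden rest as you found it. Then lay every blank across the two bars of the bench clamp, side by side, parallel to the jaws and centred on them so that the ends are level to within about a centimetre, and slide the moving jaw up until it presses the blanks firmly together against the fixed jaw, and let go. Leave the other things on the bench where they are.

Things in the scene. Friction and masses are not known exactly. Their poses are not given: they have to be found in the camera images.
- hook: Draw hook, 0.18 kg: orange handle 100 mm long (x), 26 x 26 mm, origin at its centre; a 10 mm round steel shank runs on along +x to x = +100 mm and bends straight down into a 10 mm thick finger whose tip is 55 mm below the origin. Centre of mass about 22 mm towards +x. At the start it lies level in its rest, finger down (-z). Grip it across the middle of the handle from above.
- hook_rest: Dark wooden rest for the hook, fixed to the bench; origin on the bench under the middle of the hook's handle, x along the lying hook (finger towards +x). Two 12 mm thick uprights with flared open notches: at x = -42 mm, 36 mm wide, floor 76 mm up, for the handle; at x = +76 mm, 20 mm wide, floor 84 mm up, for the shank. Notch sides rise 19 mm above the floors.
- rest_seat (a point): Where the hook's origin (middle of the handle) lies when the hook is in its rest: 89 mm above the bench.
- tray: Blue tray, 0.4 kg, with a steel bow handle at its front (-x). Origin on the bench under the middle of the bow's opening; the tray proper runs from x = 14.5 to 130.5 mm and is 190 mm wide (y). Floor 6 mm thick, front panel 46 mm high, other walls 14 mm, 8 mm thick; two ribs, 26 mm wide, 14 mm high at y = +-33 mm, part three lanes 41 mm wide with at most one blank lying along x in each.
- tray_bow (a point): Middle of the opening of the tray's bow handle, 28 mm above the tray's origin. A level bow of 10 mm round bar: cross bar along the tray's y, 100 mm long, its axis 34 mm ahead (-x) of the front panel; the opening, free above and below, is 29 mm (x) by 90 mm (y). Pulled here, the tray (about 0.6 kg loaded) slides on the bench.
- shelf_edge (a point): Middle of the front edge of the low fixed shelf, axes as the world's: a board 85 mm deep (towards +x), 1100 mm wide, underside 135 mm and top 155 mm above the bench, with things on it up to 75 mm more. The tray is well clear of the shelf when its origin (bow) is at least 138 mm on the robot's side (-x) of this edge.
- clamp: Twin-bar bench clamp, fixed to the bench; origin on the bench. Two steel bars 24 mm wide at x = +-34 mm run along y, tops 50 mm above the bench. The jaws are 110 mm wide, centred on x = 0, and reach up to 90 mm above the bench. Blanks lie along x across both bars, centres then 65 mm above the bench.
- fixed_jaw: The fixed jaw of the clamp, at its -y end (origin and axes as the clamp's); see fixed_face.
- fixed_face (a point): Middle of the fixed jaw's gripping face, at y = -105 mm in the clamp's frame, facing the clamp's +y.
- moving_jaw: The moving jaw of the clamp with its push grip: it slides along the clamp's y, at most 150 mm from wide open (gap between the faces 200 mm) towards the fixed jaw (-y), against about 5 N of friction, and stays where it is left, keeping its pressure; 10 to 20 N on its grip once it bears is a firm push. Its origin is the clamp's origin when wide open. See jaw_face, jaw_grip.
- jaw_face (a point): Middle of the moving jaw's gripping face, facing the clamp's -y. At the start the gap between the faces is 188 to 200 mm.
- jaw_grip (a point): In the orange push grip standing on the slide behind the moving jaw, 90 mm above the bench: an upright post 24 mm (clamp's x) by 28 mm (y), from 61 to 100 mm above the bench, with a cap 30 x 34 mm up to 110 mm. Moves with the jaw. It can be pinched from above across the clamp's x, or pushed. The jaw plate's back lies 28 mm from this point towards the fixed jaw.
- blank1: A square oak foot blank, 90 mm long (its x) x 30 x 30 mm, 0.06 kg, origin at its centre (21 mm above the bench while in the tray). Two or three blanks are present; an absent one reads None.
- blank2: A square oak foot blank, 90 mm long (its x) x 30 x 30 mm, 0.06 kg, origin at its centre (21 mm above the bench while in the tray). Two or three blanks are present; an absent one reads None.
- blank3: A square oak foot blank, 90 mm long (its x) x 30 x 30 mm, 0.06 kg, origin at its centre (21 mm above the bench while in the tray). Two or three blanks are present; an absent one reads None.
- glue: White glue bottle, 56 mm across, 150 mm high; a bystander, to be left where it is. Origin at its underside (middle).
- screw_jar: Glass screw jar, 68 mm across, 85 mm high; a bystander, to be left where it is. Origin at its underside (middle).
- oil_can: Green can, 70 mm across, 100 mm high; a bystander, to be left where it is. Origin at its underside (middle).
- screwdriver: Screwdriver lying on the bench; a bystander, to be left where it is. Origin at its underside (middle).
- tape: Yellow tape measure, 70 x 36 x 65 mm; a bystander, to be left where it is. Origin at its underside (middle).
- mug: White mug, 80 mm across, 90 mm high; a bystander, to be left where it is. Origin at its underside (middle).
Things that resemble listed ones, but are neither listed nor needed, are in the scene too. Leave any turquoise look-alike of the blank2 alone.

How it is judged (in metres and radians):
On the way, in this order (a step that is already met when the one before it is completed fails the run):
1. the hook pulls the tray: the hook bears on it and the tray has come more than 60 mm (contact force between hook and tray above 0.3 N and distance of tray from where it was at the start of the episode above 0.06 m), for 0.1 s.
2. the tray stands clear of the shelf (x of tray in the frame of shelf_edge below -0.135 m and angle between tray's own z axis and vertical below 0.1 rad), for 0.2 s.
3. all the blanks lie on the bars between the jaws, and the moving jaw presses them against the fixed jaw with more than 3 N (x of blank1 in the frame of clamp between -0.013 and 0.013 m and y of blank1 in the frame of clamp between -0.105 and 0.09 m and z of blank1 in the frame of clamp between 0.058 and 0.073 m and angle between the x axis of each of blank1, blank2, blank3 and the x axis of clamp, either way round below 0.12 rad and x of blank2 in the frame of clamp between -0.013 and 0.013 m and y of blank2 in the frame of clamp between -0.105 and 0.09 m and z of blank2 in the frame of clamp between 0.058 and 0.073 m and x of blank3 in the frame of clamp between -0.013 and 0.013 m and y of blank3 in the frame of clamp between -0.105 and 0.09 m and z of blank3 in the frame of clamp between 0.058 and 0.073 m and (contact force between moving_jaw and blank1 above 3 N or contact force between moving_jaw and blank2 above 3 N or contact force between moving_jaw and blank3 above 3 N) and (contact force between fixed_jaw and blank1 above 3 N or contact force between fixed_jaw and blank2 above 3 N or contact force between fixed_jaw and blank3 above 3 N)), for 0.2 s.
At the end, for the whole second after the job is handed in: Blanks flat on both bars between the jaws, within 13 mm of centred and 0.12 rad of parallel, still pressed by both jaws (over 0.5 N); tray level, its origin 135 mm or more in front of the shelf edge; hook still in its rest, origin within 22 mm of the seat, along it to 0.15 rad (all of step 2 and x of blank1 in the frame of clamp between -0.013 and 0.013 m and y of blank1 in the frame of clamp between -0.105 and 0.09 m and z of blank1 in the frame of clamp between 0.058 and 0.073 m and angle between the x axis of each of blank1, blank2, blank3 and the x axis of clamp, either way round below 0.12 rad and x of blank2 in the frame of clamp between -0.013 and 0.013 m and y of blank2 in the frame of clamp between -0.105 and 0.09 m and z of blank2 in the frame of clamp between 0.058 and 0.073 m and x of blank3 in the frame of clamp between -0.013 and 0.013 m and y of blank3 in the frame of clamp between -0.105 and 0.09 m and z of blank3 in the frame of clamp between 0.058 and 0.073 m and (contact force between moving_jaw and blank1 above 0.5 N or contact force between moving_jaw and blank2 above 0.5 N or contact force between moving_jaw and blank3 above 0.5 N) and (contact force between fixed_jaw and blank1 above 0.5 N or contact force between fixed_jaw and blank2 above 0.5 N or contact force between fixed_jaw and blank3 above 0.5 N) and distance between hook and rest_seat below 0.022 m and angle between the x axis of hook and the x axis of hook_rest, either way round below 0.15 rad and angle between hook's own z axis and vertical below 0.25 rad and linear speed of hook below 0.02 m/s and linear speed of moving_jaw below 0.01 m/s); the robot touches nothing.
It fails at once if the robot touches the tray while it is still under the shelf (contact force between any of the fingers, the arm and tray above 0.5 N and x of tray in the frame of shelf_edge above -0.1 m).
It fails at once if another thing on the bench is moved more than 40 mm (distance of any of glue, screw_jar, oil_can, screwdriver, tape, mug from where it was at the start of the episode above 0.04 m).
Of blank1, blank2, blank3 only 2 to 3 are there at a start; the rules pass over those that are not, and their reading is None.
At some moment in a run one of tray, blank1, blank2, blank3 may be knocked a few centimetres aside while the robot is not near it.
It also fails if it takes over 210 s, if anything falls off the work surface, if the arm or the gripper's body presses on something with over 40 N, if the wrist force passes 120 N, or if a joint passes its speed limit or range.

ROBOT

A 7-joint arm with a two-finger parallel gripper is mounted at the origin on the work surface. World frame = base frame: x ahead of the robot, y to its left, z up, the work surface at z = 0. Lengths are in m, angles in degrees, forces in N, time in s.
With the tool pointing down it reaches from about 0.4 to 0.875 m from the base axis. Payload 4.4 kg.
Tool frame: the origin (TCP) lies on the centre line of the jaws, within the pads' length; the fingertips stand 8 mm ahead of it and the grasp point (between the pads) lies 11 mm behind it (manip.tip_extent is the z of the fingertips in the tool frame, in m); z points along the fingers, y is the line along which they close (so a half turn about z gives the same grasp; the last joint's range is limited). The gripper opens to 85 mm and grips with 20 to 120 N. Pads are 22 mm wide; open, the fingers measure 114 mm over their backs; the gripper's body (76 mm by 85 mm) begins 54 mm behind the grasp point. The pads swing forward as they close: fully open they stand 13 mm farther back than shut.
Start: joints at [64.183, 36.005, 2.206, 86.941, -1.547, 57.084, -1.146], TCP at [0.244, -0.602, 0.239] pointing down, gripper open.
Joint ranges: [-175.42, 175.42], [-21.48, 121.26], [-71.46, 75.88], [10.55, 141.38], [-63.04, 243.04], [13.31, 113.54], [-168.57, 168.57]. Speed limits (degrees/s): [147.25, 147.25, 180, 180, 180, 180, 180].

INTERFACE

Orientations are given as [roll, pitch, yaw] about the fixed x, y, z axes, in that order (R = Rz(yaw) Ry(pitch) Rx(roll)).
In Python, from cell import telemetry, capture, camera_info, manip gives the robot as it stands.
- The arm moves only by the tool servo_tool, never from a script. Its arguments are lists of equal length, an entry for each row: "translation": the shift along the tool's x, y, z in mm, a list of three; "dr": the turn, a rotation vector about the tool's x, y, z in degrees, a list of three; "hand": the opening, from 0 (shut) to 1 (fully open). In form: {"translation": [[x, y, z], ...], "dr": [[wx, wy, wz], ...], "hand": [hand, ...]}. A call has 1 to 12 rows; each row is the pose to reach, as a shift and turn from the pose commanded when the call began, along the tool's axes at that moment; what a row does not reach only later rows make up. A row lasts 1/8 s, in which the tool goes at most 62.5 mm and 10.7 degrees, less where a joint would pass 70% of its speed; a pose out of reach is approached as far as the arm can. A call with a gripper value outside its range is refused whole. The fingers move at their own pace and stop on an object; "force" is the grip in N (left out, the last holds). Time passes only in rows, so rows that repeat a pose let the fingers close. It gives the time, the measured TCP pose, the force, the opening and the grip force at its end, in the units of the state.
- telemetry.sense(): the state, without advancing time (a new reading comes with each control period).
- capture(name): name is "scene" or "top" or "wrist"; returns the picture (384x512x3 uint8, blue, green, red); there is no depth.
- camera_info(name): a dict with "fx", "fy", "cx", "cy" (pixels), "rvec" (rotation vector, rad) and "tvec" (3), from world to camera coordinates, as OpenCV has them. Camera axes: x right, y down, z forward; pixel columns grow to the right and rows downward; lengths in m; the calibration is good to about 2 mm. A picture is of the moment at which its call begins: read the wrist's pose just before it. camera_info takes no time and is no camera call; for the wrist camera it gives the pose at the moment of the call.
- manip.close_job(): hands the job in; it is judged then, once.
The state is a dict: "time": time; "qpos": joint angles; "joint_velocities": joint speeds; "effort": joint torques, N m; "position": TCP position; "tcp_rot": TCP orientation; "wrist_force": force on the tool from outside, world axes, zero at the start; "moment": the same for the moment, N m; "opening": finger opening in m; "grasp_force": force on a finger pad.
Only numpy, scipy, OpenCV 4.12 (cv2) and the standard library are available. Lean on these libraries where they do the work, as an engineer would, in place of code of your own. Each camera call takes 0.05 s, during which the arm holds its last target. There are 200 camera calls.

## Working session

There is one attempt and no reset: what is moved stays moved. The work goes in short steps, Python scripts to look and compute and a tool call to move; the robot and the scene stay as the last step left them, time stands still between calls to the robot, and variables do not carry over. Pictures are saved under pics/ and viewed, at most 14 in all, crops included, and the job is handed in when it is done.

Besides the shell and the picture viewer there is one more tool, called after "Call:" as name(argument=value, ...) on one line, values as JSON. servo_tool: Moves the arm, as the interface text tells. Its arguments: {"type":"object","properties":{"translation":{"type":"array"},"dr":{"type":"array"},"hand":{"type":"array"},"force":{"type":"number"}},"required":["translation","dr","hand"]}

```bash
ls; mkdir -p pics; cat > h.py <<'E'
import numpy as np, cv2
from cell import telemetry, capture, camera_info, manip
from scipy.spatial.transform import Rotation as R
def ray(ci,u,v,z):
    Rm=cv2.Rodrigues(np.array(ci['rvec'],float))[0]; t=np.array(ci['tvec'],float).ravel()
    d=Rm.T@np.array([(u-ci['cx'])/ci['fx'],(v-ci['cy'])/ci['fy'],1]); o=-Rm.T@t
    return o+d*(z-o[2])/d[2]
def proj(ci,p):
    K=np.array([[ci['fx'],0,ci['cx']],[0,ci['fy'],ci['cy']],[0,0,1]])
    return cv2.projectPoints(np.array(p,float).reshape(-1,1,3),np.array(ci['rvec'],float),np.array(ci['tvec'],float),K,None)[0].reshape(-1,2)
def to_tool(p,yaw=None):
    s=telemetry.sense(); r=R.from_euler('xyz',s['tcp_rot'],degrees=True)
    return np.round(r.inv().apply(np.array(p)-s['position'])*1000,1)
E
python3 - <<'E'
from h import *
s=telemetry.sense(); print(s)
for n in ('scene','top','wrist'):
    ci=camera_info(n); im=capture(n); cv2.imwrite(f'pics/{n}0.png',im); print(n,ci, -cv2.Rodrigues(np.array(ci['rvec'],float))[0].T@np.array(ci['tvec'],float).ravel())
a=cv2.imread('pics/top0.png'); cv2.imwrite('pics/top0b.png',cv2.resize(a,(800,600),interpolation=cv2.INTER_CUBIC))
a=cv2.imread('pics/scene0.png'); cv2.imwrite('pics/scene0b.png',cv2.resize(a,(800,600),interpolation=cv2.INTER_CUBIC))
E
```

```text
pics
{'time': 0.0, 'qpos': array([64.18207742, 36.05949841,  2.20233714, 86.99819993, -1.54528044,
       57.08490675, -1.14655259]), 'joint_velocities': array([-0.11705714,  0.07223608,  0.06275699, -0.07858892, -0.04267225,
       -0.0423186 , -0.0071116 ]), 'effort': array([ 8.16593056e-04, -5.63396144e+01,  1.22643046e+00, -1.93442738e+01,
        1.09215238e-02,  1.04006269e-02, -6.60388693e-06]), 'position': array([ 0.24377794, -0.60186576,  0.23837016]), 'tcp_rot': array([-1.79887107e+02,  2.87897678e-03,  2.20482879e+01]), 'wrist_force': array([ 0.06972569,  0.1654601 , -0.04177717]), 'moment': array([-0.02851564,  0.06457554,  0.02397752]), 'grasp_force': 0.0, 'opening': 0.0852586394731847}
scene {'fx': 494.8196044365087, 'fy': 494.8196044365087, 'cx': 260.78914809087075, 'cy': 182.52615314134735, 'rvec': array([ 1.8396069 ,  1.28277029, -0.70261011]), 'tvec': array([-0.21761907, -0.1885807 ,  2.2075081 ])} [ 1.90795914 -0.4480464   1.05591624]
top {'fx': 436.31797288750073, 'fy': 436.31797288750073, 'cx': 255.71842453980653, 'cy': 188.36593911222772, 'rvec': array([ 2.05583961, -2.1702671 ,  0.22663498]), 'tvec': array([0.05840634, 0.61500131, 1.4323409 ])} [0.30781785 0.0411226  1.52865806]
wrist {'fx': 295.4151450508266, 'fy': 295.4151450508266, 'cx': 252.50507913842404, 'cy': 185.4120812740541, 'rvec': array([-2.41822441,  1.62808654,  0.21937078]), 'tvec': array([-0.64830751, -0.03427296,  0.37843917])} [ 0.30510873 -0.57671338  0.37283214]
```

View pics/top0b.png

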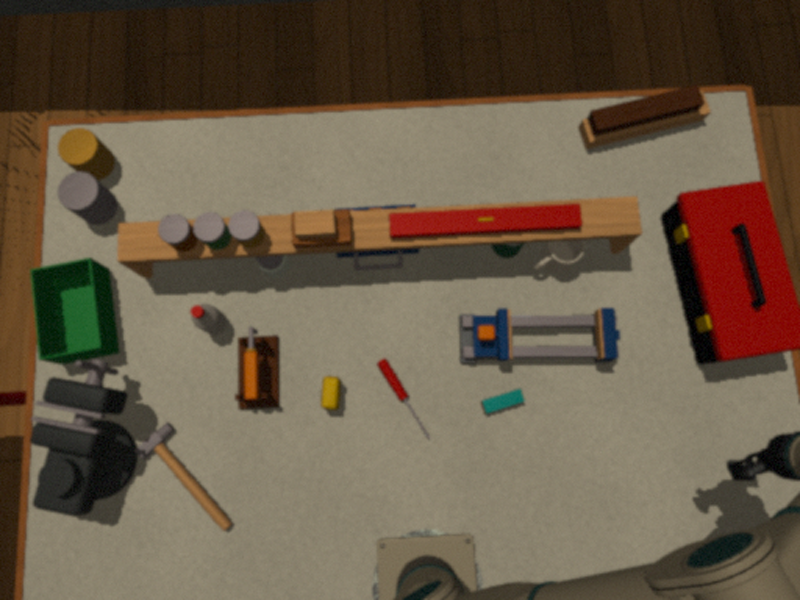

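View pics/scene0b.png

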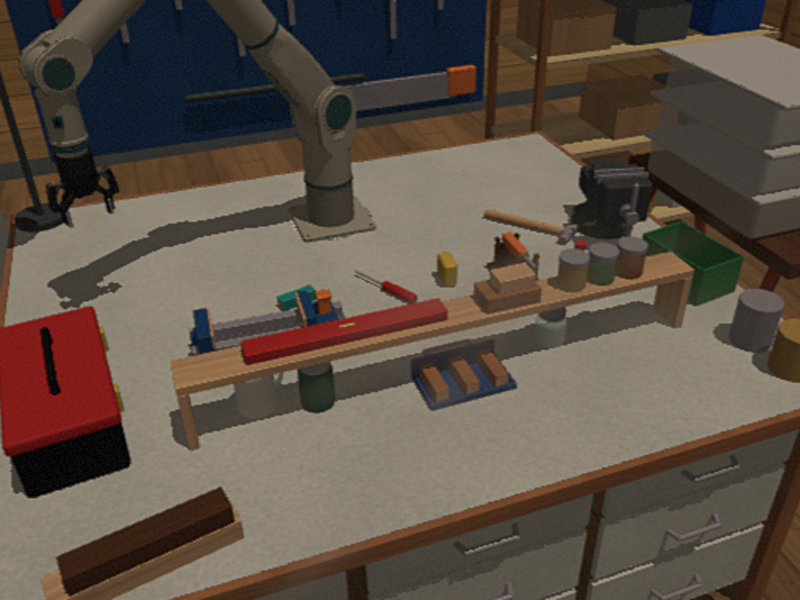

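The top view shows the hook in its rest (handle ~(251,373), finger end ~(252,330)), the tray bow at ~(378,266) in front of the shelf edge, and the clamp with its grip at ~(486,332) and fixed jaw at ~(606,334). The scene view shows three blanks in the tray.

```bash
python3 - <<'E'
from h import *
ci=camera_info('top'); im=cv2.imread('pics/top0.png'); k=512/800
def P(n,u,v,z): print(n,np.round(ray(ci,u*k,v*k,z),4))
P('shelfL',120,262,.155);P('shelfR',640,236,.155)
P('bowL',355,268,.028);P('bowR',402,266,.028);P('panelL',337,253,.046);P('panelR',417,249,.046)
P('jawgripTop',486,332,.11);P('fixedface top',597,311,.09);P('fixedface bot',598,360,.09);P('movface t',509,311,.09);P('movface b',509,361,.09)
P('bar1a',511,320,.05);P('bar1b',596,320,.05);P('bar2a',511,355,.05);P('bar2b',596,354,.05)
P('shankend',252,331,.094);P('glue',210,318,.15); P('tape',331,393,.065);P('drvr',380,363,.01);P('drvtip',429,437,.01);P('fake',502,402,.02)
hsv=cv2.cvtColor(im,cv2.COLOR_BGR2HSV)
m=cv2.inRange(hsv,(5,180,120),(18,255,255))
n,l,st,c=cv2.connectedComponentsWithStats(m)
for i in range(1,n):
    if st[i,4]>30 and st[i,4]<2000:
        ys,xs=np.where(l==i); (cx,cy),sz,a=cv2.minAreaRect(np.c_[xs,ys].astype(np.float32))
        print(c[i],st[i],sz,a, ray(ci,*c[i],.102)); 
        print([np.round(ray(ci,*q,.102),3) for q in cv2.boxPoints(((cx,cy),sz,a))])
def crop(n,x0,y0,w,h,s):
    a=cv2.imread(f'pics/{n}0.png')[y0:y0+h,x0:x0+w]; cv2.imwrite(f'pics/{n}_c.png',cv2.resize(a,None,fx=s,fy=s,interpolation=cv2.INTER_CUBIC))
crop('top',130,120,270,160,2.9)
E
```

```text
shelfL [0.6983 0.6032 0.155 ]
shelfR [ 0.6956 -0.4842  0.155 ]
bowL [0.6914 0.1223 0.028 ]
bowR [0.6903 0.0156 0.028 ]
panelL [0.7237 0.1604 0.046 ]
panelR [ 0.7233 -0.0201  0.046 ]
jawgripTop [ 0.5169 -0.1515  0.11  ]
fixedface top [ 0.5524 -0.3957  0.09  ]
fixedface bot [ 0.4474 -0.3858  0.09  ]
movface t [ 0.5626 -0.2072  0.09  ]
movface b [ 0.4555 -0.1978  0.09  ]
bar1a [ 0.5494 -0.2167  0.05  ]
bar1b [ 0.5393 -0.4034  0.05  ]
bar2a [ 0.4724 -0.2099  0.05  ]
bar2b [ 0.4646 -0.3948  0.05  ]
shankend [0.5484 0.3431 0.094 ]
glue [0.5706 0.4171 0.15  ]
tape [0.4106 0.1824 0.065 ]
drvr [0.4748 0.0764 0.01  ]
drvtip [ 0.3078 -0.0225  0.01  ]
fake [ 0.374  -0.1863  0.02  ]
[78.21212121 75.33333333] [69 74 22  3 33] (1.6479414701461792, 21.02373695373535) 87.1375961303711 [1.05133262 0.63023357 0.102     ]
[array([1.054, 0.663, 0.102]), array([1.054, 0.589, 0.102]), array([1.048, 0.588, 0.102]), array([1.048, 0.662, 0.102])]
[27.40816327 95.59183673] [26 84  4 24 49] (2.2314369678497314, 22.960309982299805) 3.3664608001708984 [0.9840613  0.80554376 0.102     ]
[array([0.942, 0.809, 0.102
[... 348 characters left out ...]
5 ] [306 208  10   9  80] (8.0, 9.0) 90.0 [ 0.51883645 -0.15184356  0.102     ]
[array([ 0.534, -0.137,  0.102]), array([ 0.532, -0.167,  0.102]), array([ 0.506, -0.165,  0.102]), array([ 0.507, -0.135,  0.102])]
[159.75       238.85267857] [156 224   8  31 224] (30.0, 7.0) 90.0 [0.45814689 0.34720649 0.102     ]
[array([0.508, 0.359, 0.102]), array([0.506, 0.336, 0.102]), array([0.409, 0.337, 0.102]), array([0.41 , 0.36 , 0.102])]
[ 18.98591549 244.1971831 ] [ 17 227   5  36  71] (2.8963818550109863, 35.10614776611328) 2.8624050617218018 [0.46556666 0.80489917 0.102     ]
[array([0.409, 0.81 , 0.102]), array([0.522, 0.811, 0.102]), array([0.521, 0.801, 0.102]), array([0.408, 0.8  , 0.102])]
```

View pics/top_c.png

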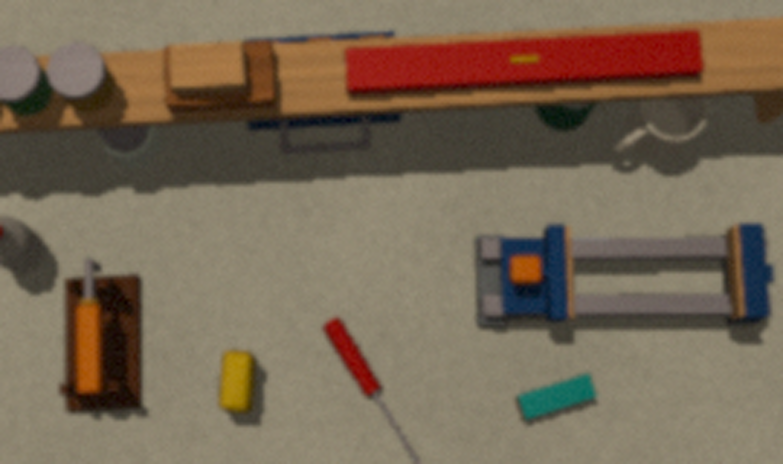

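```bash
python3 - <<'E'
from h import *
print(to_tool([.44,-.29,.30]))
E
```

```text
[ 298.9 -215.7  -61.1]
```

Call:
servo_tool(translation=[[50, -36, -10], [100, -72, -20], [150, -108, -30], [200, -144, -40], [250, -180, -50], [299, -216, -61], [299, -216, -61], [299, -216, -61], [299, -216, -61]], dr=[[0, 0, 4], [0, 0, 8], [0, 0, 12], [0, 0, 16], [0, 0, 20], [0, 0, 22], [0, 0, 22], [0, 0, 22], [0, 0, 22]], hand=[1, 1, 1, 1, 1, 1, 1, 1, 1])

```text
time: 1.27
position: [0.4388, -0.2916, 0.3]
tcp_rot: [180.0, 0.1, -0.1]
wrist_force: [-0.2, -0.3, 0.1]
opening: 0.086
grasp_force: 0.0
```

```bash
python3 - <<'E'
from h import *
s=telemetry.sense(); print(s['position'],s['tcp_rot'],s['qpos'])
ci=camera_info('wrist'); im=capture('wrist'); cv2.imwrite('pics/w1.png',im); np.save('w1.npy',ci,allow_pickle=True)
cv2.imwrite('pics/w1b.png',cv2.resize(im,(800,600),interpolation=cv2.INTER_CUBIC))
s=R.from_euler('xyz',s['tcp_rot'],degrees=True)
print(to_tool([.45,0.03,.30]),to_tool([.42,0.3475,.25]))
E
```

```text
[ 0.43877477 -0.29162522  0.29999405] [ 1.79978259e+02  6.29381217e-02 -1.31286834e-01] [ 25.68664489  22.05492762   6.82431318 102.04080287  -3.01830085
  56.12449725 -56.43018088]
[ 1.040e+01 -3.216e+02 -1.000e-01] [ -20.4 -639.1   49.9]
```

View pics/w1b.png

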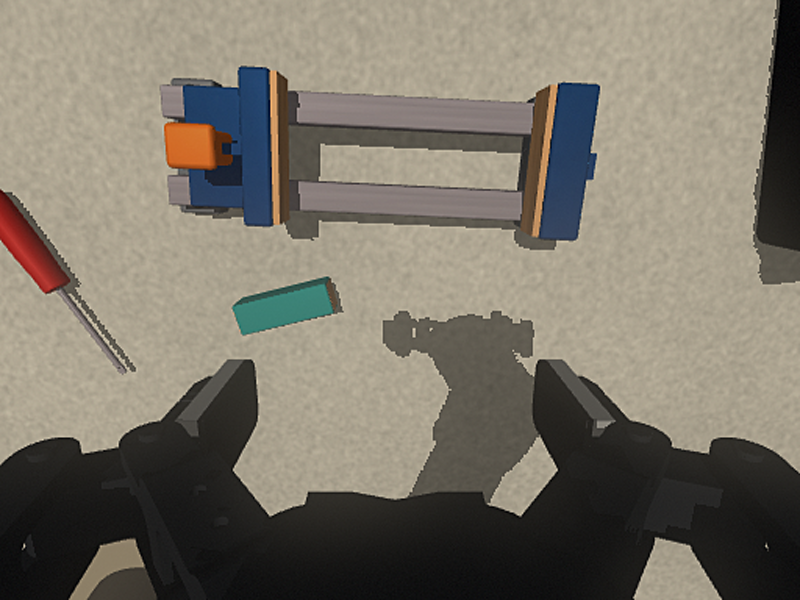

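The wrist view shows the clamp clearly: moving jaw's face ~x=275 px, fixed jaw's face ~x=545 px, bars at y≈105 and 200 px, turquoise look-alike at (288,305).

```bash
python3 - <<'E'
from h import *
ci=np.load('w1.npy',allow_pickle=True).item(); k=512/800
def P(n,u,v,z): p=ray(ci,u*k,v*k,z); print(n,np.round(p,4)); return p
a=[P('b',*q,.05) for q in [(300,91),(533,103),(302,120),(532,134),(300,180),(523,190),(300,207),(521,219)]]
for i in (0,2,4,6): d=a[i]-a[i+1]; print('yaw',np.degrees(-np.arctan2(d[0],d[1])))
f=P('fj',549,85,.09),P('fj',533,238,.09)
m=P('mj',277,72,.09),P('mj',281,222,.09)
for q in (f,m): d=q[0]-q[1]; print('yaw',np.degrees(np.arctan2(d[1],d[0])),(q[0]+q[1])/2, np.linalg.norm(d))
g=[P('cap',*q,.11) for q in [(166,124),(214,124),(214,168),(168,166)]]; print(np.mean(g,0))
E
```

```text
b [ 0.5595 -0.2182  0.05  ]
b [ 0.5505 -0.3988  0.05  ]
b [ 0.5384 -0.2186  0.05  ]
b [ 0.5277 -0.3998  0.05  ]
b [ 0.4926 -0.2145  0.05  ]
b [ 0.4844 -0.3958  0.05  ]
b [ 0.471  -0.2133  0.05  ]
b [ 0.4608 -0.3958  0.05  ]
yaw -2.836921796635879
yaw -3.386719030254918
yaw -2.600538975242519
yaw -3.1757675357843587
fj [ 0.5574 -0.3977  0.09  ]
fj [ 0.4512 -0.3949  0.09  ]
mj [ 0.5659 -0.2107  0.09  ]
mj [ 0.4635 -0.2066  0.09  ]
yaw -1.5363677946321022 [ 0.50430101 -0.39630283  0.09      ] 0.10616827624634033
yaw -2.2640556536651992 [ 0.51471055 -0.2086622   0.09      ] 0.10247789773187234
cap [ 0.5308 -0.1396  0.11  ]
cap [ 0.5308 -0.1714  0.11  ]
cap [ 0.5026 -0.1685  0.11  ]
cap [ 0.5039 -0.1374  0.11  ]
[ 0.51701176 -0.15419929  0.11      ]
```

Call:
servo_tool(translation=[[2, -60, 0], [4, -120, 0], [6, -180, 0], [8, -240, 0], [8, -300, 10], [0, -360, 15], [-5, -420, 20], [-10, -480, 30], [-15, -540, 40], [-20, -600, 45], [-20, -640, 50], [-20, -640, 50]], dr=[[0, 0, 0], [0, 0, 0], [0, 0, 0], [0, 0, 0], [0, 0, 0], [0, 0, 0], [0, 0, 0], [0, 0, 0], [0, 0, 0], [0, 0, 0], [0, 0, 0], [0, 0, 0]], hand=[1, 1, 1, 1, 1, 1, 1, 1, 1, 1, 1, 1])

```text
time: 2.82
position: [0.4192, 0.3525, 0.2494]
tcp_rot: [-179.9, 0.1, 0.2]
wrist_force: [0.5, -0.9, -0.1]
opening: 0.0853
grasp_force: 0.0
```

```bash
python3 - <<'E'
from h import *
s=telemetry.sense(); print(s['position'],s['tcp_rot'],s['qpos'])
ci=camera_info('wrist'); im=capture('wrist'); np.save('w2.npy',ci,allow_pickle=True)
cv2.imwrite('pics/w2b.png',cv2.resize(im,(800,600),interpolation=cv2.INTER_CUBIC))
E
```

```text
[0.41915734 0.35254559 0.24940905] [-1.79937330e+02  5.89634341e-02  2.31537442e-01] [ -39.43511749   26.92181644   -5.15565026  102.64808075    2.90850818
   50.55917474 -135.65169573]
```

View pics/w2b.png

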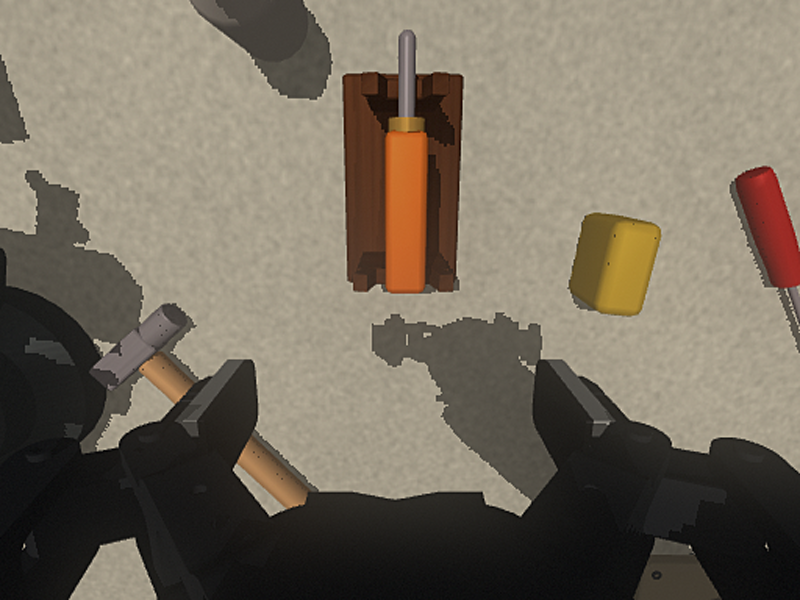

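The hook is seen end to end: handle from (406,131) to (406,291), shank tip (407,31), in the brown rest.

```bash
python3 - <<'E'
from h import *
ci=np.load('w2.npy',allow_pickle=True).item(); k=512/800
def P(n,u,v,z): p=ray(ci,u*k,v*k,z); print(n,np.round(p,4)); return p
P('back',406,291,.102);P('back',406,291,.089);P('front',406.5,131,.102);P('tip',407,31,.099);P('tip',407,31,.089)
P('shank mid',406,110,.094)
s=telemetry.sense(); print(to_tool([.459,.3475,.078]))
E
```

```text
back [0.4078 0.3461 0.102 ]
back [0.4042 0.3458 0.089 ]
front [0.5038 0.3469 0.102 ]
tip [0.5565 0.3472 0.099 ]
tip [0.559  0.3469 0.089 ]
shank mid [0.516  0.3471 0.094 ]
[ 39.4   2.3 171.5]
```

Call:
servo_tool(translation=[[37, 6, 40], [37, 6, 90], [37, 6, 130], [37, 6, 160], [37, 6, 171], [37, 6, 171], [37, 6, 171], [37, 6, 171], [37, 6, 171], [37, 6, 171], [37, 6, 171]], dr=[[0, 0, 0], [0, 0, 0], [0, 0, 0], [0, 0, 0], [0, 0, 0], [0, 0, 0], [0, 0, 0], [0, 0, 0], [0, 0, 0], [0, 0, 0], [0, 0, 0]], hand=[1, 1, 1, 0.6, 0.6, 0.6, 0, 0, 0, 0, 0], force=60)

```text
time: 4.25
position: [0.4577, 0.3447, 0.081]
tcp_rot: [-179.9, -0.2, 0.1]
wrist_force: [0.5, -0.8, 7.6]
opening: 0.0247
grasp_force: 59.9
```

```bash
python3 - <<'E'
from h import *
s=telemetry.sense(); print(s['position'],s['tcp_rot'],s['opening'],s['grasp_force'])
E
```

```text
[0.45767078 0.34465464 0.08099496] [-1.79901311e+02 -1.54979509e-01  5.47246624e-02] 0.02472717229528005 59.93721306324005
```

Call:
servo_tool(translation=[[0, 0, -15], [0, 0, -50], [0, 0, -90], [0, 20, -120], [15, 80, -120], [30, 140, -110], [45, 200, -90], [55, 250, -60], [62, 276, -30], [62, 276, -12], [62, 276, -12], [62, 276, -12]], dr=[[0, 0, 0], [0, 0, 0], [0, 0, 0], [0, 0, 0], [0, 0, 0], [0, 0, 0], [0, 0, 0], [0, 0, 0], [0, 0, 0], [0, 0, 0], [0, 0, 0], [0, 0, 0]], hand=[0, 0, 0, 0, 0, 0, 0, 0, 0, 0, 0, 0])

```text
time: 5.75
position: [0.5192, 0.0688, 0.0923]
tcp_rot: [-180.0, -0.1, 0.1]
wrist_force: [0.4, 0.0, -1.3]
opening: 0.025
grasp_force: 59.1
```

```bash
python3 - <<'E'
from h import *
s=telemetry.sense(); print(s['position'],s['tcp_rot'],s['opening'],s['grasp_force'])
ci=camera_info('wrist'); im=capture('wrist'); np.save('w3.npy',ci,allow_pickle=True)
cv2.imwrite('pics/w3b.png',cv2.resize(im,(800,600),interpolation=cv2.INTER_CUBIC))
print(proj(ci,[[.691,.069,.028],[.691,.119,.028],[.691,.019,.028],[.697,.069,.135]])/.64)
E
```

```text
[0.51924716 0.06877903 0.0923381 ] [-1.79970352e+02 -7.46500207e-02  1.06015006e-01] 0.02496108416285069 59.131420254707336
[[ 397.11328395 -142.88531231]
 [ 256.68182968 -143.21460445]
 [ 537.5636001  -142.55597593]
 [ 401.03588692 -734.41324552]]
```

View pics/w3b.png

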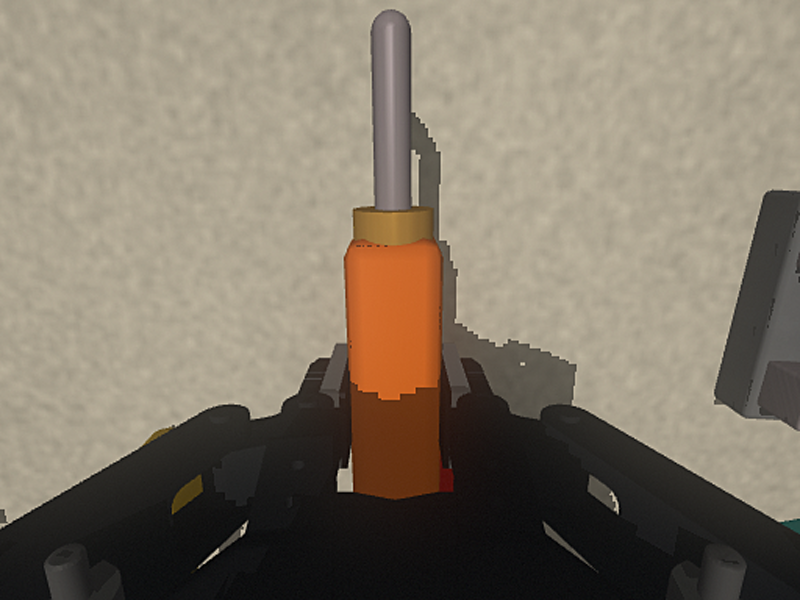

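The hook hangs straight in the jaws, shank tip at (391,10).

```bash
python3 - <<'E'
from h import *
ci=np.load('w3.npy',allow_pickle=True).item(); k=512/800
print(ray(ci,391*k,10*k,.101),ray(ci,391*k,10*k,.096),ray(ci,391*k,225*k,.100))
im=capture('top')[120:240,180:330]; cv2.imwrite('pics/t2.png',cv2.resize(im,None,fx=5,fy=5,interpolation=cv2.INTER_CUBIC))
E
```

```text
[0.62144803 0.07054354 0.101     ] [0.6228927  0.07058553 0.096     ] [0.56927267 0.07053048 0.1       ]
```

View pics/t2.png

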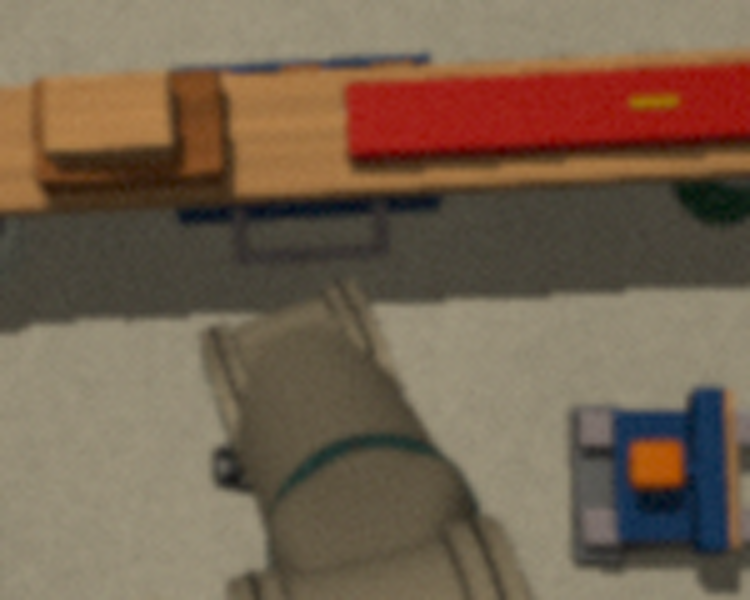

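The bow is unchanged: cross bar at crop (240–385, 258–248), tray panel at row ~210.

```bash
python3 - <<'E'
from h import *
ci=camera_info('top')
for u,v,z in [(245,257,.028),(380,250,.028),(180,214,.046),(437,201,.046)]: print(np.round(ray(ci,180+u/5,120+v/5,z),4))
E
```

```text
[0.6915 0.1159 0.028 ]
[0.6914 0.02   0.028 ]
[0.7205 0.1594 0.046 ]
[ 0.7201 -0.0217  0.046 ]
```

Call:
servo_tool(translation=[[30, 0, 0], [60, 0, 0], [80, 0, 0], [91, 0, 0], [91, 0, 0], [91, 0, 0], [91, 0, 10], [91, 0, 22], [91, 0, 34], [91, 0, 34], [91, 0, 34]], dr=[[0, 0, 0], [0, 0, 0], [0, 0, 0], [0, 0, 0], [0, 0, 0], [0, 0, 0], [0, 0, 0], [0, 0, 0], [0, 0, 0], [0, 0, 0], [0, 0, 0]], hand=[0, 0, 0, 0, 0, 0, 0, 0, 0, 0, 0])

```text
time: 7.22
position: [0.6099, 0.0681, 0.0572]
tcp_rot: [-180.0, 0.0, 0.0]
wrist_force: [0.2, -1.1, -1.5]
opening: 0.0252
grasp_force: 59.2
```

Call:
servo_tool(translation=[[-8, 0, 0], [-18, 0, 0], [-30, 0, 0], [-45, 0, 0], [-60, 0, 0], [-78, 0, 0], [-96, 0, 0], [-114, 0, 0], [-132, 0, 0], [-148, 0, 0], [-160, 0, 0], [-160, 0, 0]], dr=[[0, 0, 0], [0, 0, 0], [0, 0, 0], [0, 0, 0], [0, 0, 0], [0, 0, 0], [0, 0, 0], [0, 0, 0], [0, 0, 0], [0, 0, 0], [0, 0, 0], [0, 0, 0]], hand=[0, 0, 0, 0, 0, 0, 0, 0, 0, 0, 0, 0])

```text
time: 8.72
position: [0.448, 0.0678, 0.0575]
tcp_rot: [180.0, 0.1, 0.1]
wrist_force: [0.2, -0.3, -1.6]
opening: 0.0251
grasp_force: 59.2
```

```bash
python3 - <<'E'
from h import *
s=telemetry.sense(); print(s['position'],s['tcp_rot'],s['opening'],s['wrist_force'])
im=capture('top')[120:240,180:330]; cv2.imwrite('pics/t3.png',cv2.resize(im,None,fx=5,fy=5,interpolation=cv2.INTER_CUBIC))
E
```

```text
[0.44804052 0.0678488  0.05748279] [1.79969876e+02 1.32549126e-01 7.57992320e-02] 0.02505693031514813 [ 0.19158813 -0.33112969 -1.56838376]
```

View pics/t3.png

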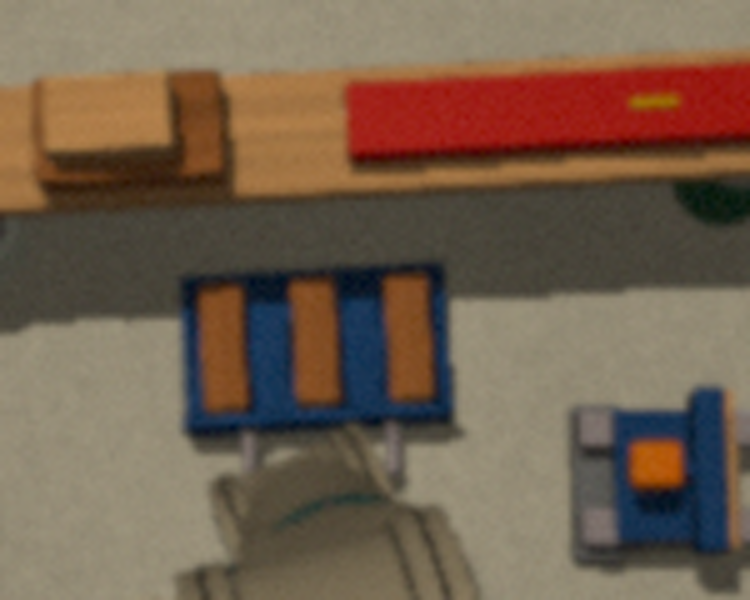

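The tray is out with three blanks in its lanes (crop (222,348), (316,340), (409,338)); I pull a little more, unhook and lift.

Call:
servo_tool(translation=[[-5, 0, 0], [-10, 0, 0], [-10, 0, 0], [-5, 0, 0], [-1, 0, 0], [-1, 0, 0], [-1, 0, -20], [-1, 0, -50], [-1, 0, -90], [-1, -20, -120], [2, -70, -130], [5, -120, -130]], dr=[[0, 0, 0], [0, 0, 0], [0, 0, 0], [0, 0, 0], [0, 0, 0], [0, 0, 0], [0, 0, 0], [0, 0, 0], [0, 0, 0], [0, 0, 0], [0, 0, 0], [0, 0, 0]], hand=[0, 0, 0, 0, 0, 0, 0, 0, 0, 0, 0, 0])

```text
time: 10.28
position: [0.4552, 0.1889, 0.1885]
tcp_rot: [-180.0, -0.1, -0.0]
wrist_force: [0.6, 0.5, -0.8]
opening: 0.0249
grasp_force: 59.3
```

```bash
python3 - <<'E'
from h import *
print(telemetry.sense()['position'],to_tool([.4577,.3447,.081]))
im=capture('top')[120:240,180:330]; cv2.imwrite('pics/t4.png',cv2.resize(im,None,fx=5,fy=5,interpolation=cv2.INTER_CUBIC))
E
```

```text
[0.45517781 0.18894375 0.18848838] [   2.2 -155.7  107.6]
```

View pics/t4.png

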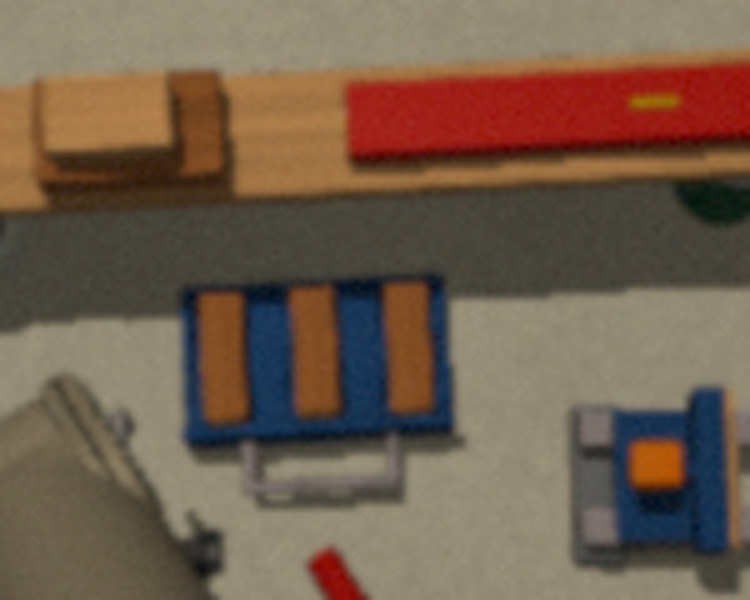

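The tray stands clear, bow crossbar at crop (252–400, ~486), unhooked. Now the hook back into its rest.

Call:
servo_tool(translation=[[2, -60, 0], [2, -115, 0], [2, -156, 0], [2, -156, 20], [2, -156, 55], [2, -156, 85], [2, -156, 98], [2, -156, 105], [2, -156, 107], [2, -156, 107]], dr=[[0, 0, 0], [0, 0, 0], [0, 0, 0], [0, 0, 0], [0, 0, 0], [0, 0, 0], [0, 0, 0], [0, 0, 0], [0, 0, 0], [0, 0, 0]], hand=[0, 0, 0, 0, 0, 0, 0, 0, 0, 0])

```text
time: 11.58
position: [0.4571, 0.3443, 0.0813]
tcp_rot: [-179.9, -0.1, 0.0]
wrist_force: [0.4, 0.3, -0.7]
opening: 0.0251
grasp_force: 59.7
```

```bash
python3 - <<'E'
from h import *
ci=camera_info('top')
q=lambda u,v,z: np.round(ray(ci,180+u/5,120+v/5,z),4)
print('bow',q(255,490,.028),q(397,483,.028)); print('panel top front',q(187,441,.046),q(452,428,.046))
for c in [[(200,293),(244,293),(250,419),(205,422)],[(291,287),(334,285),(340,413),(296,416)],[(384,281),(428,279),(433,410),(388,412)]]:
    p=[q(u,v,.036) for u,v in c]; d=(p[0]+p[1]-p[2]-p[3]); print('blank',np.mean(p,0),np.degrees(np.arctan2(d[1],d[0])),p)
E
```

```text
bow [0.5248 0.1159 0.028 ] [0.5243 0.0173 0.028 ]
panel top front [0.5586 0.1602 0.046 ] [ 0.5578 -0.0224  0.046 ]
blank [0.618725 0.132575 0.036   ] 0.15731915301297805 [array([0.6651, 0.1481, 0.036 ]), array([0.6634, 0.1173, 0.036 ]), array([0.5734, 0.1168, 0.036 ]), array([0.573 , 0.1481, 0.036 ])]
blank [0.619925 0.069225 0.036   ] -0.34345832452100034 [array([0.6659, 0.0841, 0.036 ]), array([0.6657, 0.0538, 0.036 ]), array([0.5743, 0.0542, 0.036 ]), array([0.5738, 0.0848, 0.036 ])]
blank [0.619825 0.004175 0.036   ] -1.3165606022558587 [array([0.6667, 0.0186, 0.036 ]), array([ 0.6665, -0.0124,  0.036 ]), array([ 0.5729, -0.0104,  0.036 ]), array([0.5732, 0.0209, 0.036 ])]
```

Call:
servo_tool(translation=[[0, 0, 1], [0, 0, 1], [0, 0, 1], [0, 0, 1], [0, 0, -20], [0, 0, -60], [0, 0, -110], [-20, 30, -150], [-20, 60, -160], [-20, 60, -160]], dr=[[0, 0, 0], [0, 0, 0], [0, 0, 0], [0, 0, 0], [0, 0, 0], [0, 0, 0], [0, 0, 0], [0, 0, 0], [0, 0, 0], [0, 0, 0]], hand=[0, 0.5, 0.7, 0.7, 0.7, 0.7, 0.7, 0.7, 0.7, 0.7])

```text
time: 12.82
position: [0.4374, 0.2817, 0.2416]
tcp_rot: [180.0, -0.1, -0.2]
wrist_force: [0.4, 0.1, 0.4]
opening: 0.0594
grasp_force: 0.0
```

```bash
python3 - <<'E'
from h import *
print(telemetry.sense()['position'],to_tool([.55,.069,.24]))
ci=camera_info('wrist'); im=capture('wrist'); np.save('w4.npy',ci,allow_pickle=True)
cv2.imwrite('pics/w4b.png',im)
hsv=cv2.cvtColor(im,cv2.COLOR_BGR2HSV); m=cv2.inRange(hsv,(5,180,120),(18,255,255))
n,l,st,c=cv2.connectedComponentsWithStats(m); i=1+st[1:,4].argmax(); ys,xs=np.where(l==i)
b=cv2.boxPoints(cv2.minAreaRect(np.c_[xs,ys].astype(np.float32))); print([np.round(ray(ci,*q,.102),3) for q in b])
E
```

```text
[0.43738957 0.28172425 0.24156107] [113.2 212.4   1.9]
[array([0.504, 0.357, 0.102]), array([0.506, 0.333, 0.102]), array([0.408, 0.331, 0.102]), array([0.406, 0.357, 0.102])]
```

View pics/w4b.png

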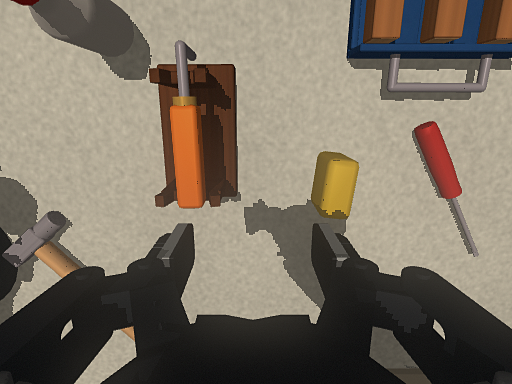

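Hook is back in the rest (handle at ~(187,155)); tray bow at (440,75). Next: above the tray to measure the blanks.

Call:
servo_tool(translation=[[25, 50, 0], [50, 100, 0], [75, 150, 0], [100, 190, 0], [113, 212, 0], [113, 212, 0], [113, 212, 0], [113, 212, 0]], dr=[[0, 0, 0], [0, 0, 0], [0, 0, 0], [0, 0, 0], [0, 0, 0], [0, 0, 0], [0, 0, 0], [0, 0, 0]], hand=[0.55, 0.55, 0.55, 0.55, 0.55, 0.55, 0.55, 0.55])

```text
time: 13.88
position: [0.5492, 0.0741, 0.2401]
tcp_rot: [-180.0, 0.0, 0.2]
wrist_force: [-0.6, -0.2, -0.3]
opening: 0.0472
grasp_force: 0.0
```

```bash
cat >> h.py <<'E'
def blanks(n,z=.036,lo=(4,90,60),hi=(16,215,255)):
    ci=camera_info(n); im=capture(n); cv2.imwrite('pics/last.png',im); hsv=cv2.cvtColor(im,cv2.COLOR_BGR2HSV)
    m=cv2.morphologyEx(cv2.inRange(hsv,lo,hi),cv2.MORPH_OPEN,np.ones((3,3)))
    N,l,st,c=cv2.connectedComponentsWithStats(m)
    for i in range(1,N):
        if st[i,4]<60: continue
        ys,xs=np.where(l==i); b=cv2.boxPoints(cv2.minAreaRect(np.c_[xs,ys].astype(np.float32)))
        p=np.array([ray(ci,*q,z)[:2] for q in b]); e=[p[1]-p[0],p[2]-p[1]]; e.sort(key=lambda v:np.linalg.norm(v))
        print(st[i,4],np.round(c[i]),'ctr',np.round(p.mean(0),4),'size',np.round([np.linalg.norm(v)*1000 for v in e]),'yaw',np.round(np.degrees(np.arctan2(e[1][1],e[1][0])),1))
E
python3 - <<'E'
from h import *
print(telemetry.sense()['position'],telemetry.sense()['qpos'])
blanks('wrist')
E
```

```text
[0.54915792 0.07411842 0.24011578] [  -7.37548809   28.06806235   -4.71328257  102.29872849    2.82872321
   49.77631212 -103.14735606]
2358 [194. 102.] ctr [0.6173 0.1392] size [32. 89.] yaw -178.7
2233 [252. 101.] ctr [0.6175 0.0764] size [29. 88.] yaw -179.1
2486 [309. 103.] ctr [0.6158 0.0132] size [32. 90.] yaw -1.6
371 [ 20. 167.] ctr [0.5454 0.3476] size [16. 46.] yaw -84.9
1418 [ 68. 205.] ctr [0.4873 0.2938] size [ 32. 143.] yaw -170.1
1789 [477. 207.] ctr [ 0.496  -0.1948] size [43. 78.] yaw -103.6
2206 [ 29. 225.] ctr [0.4684 0.3521] size [51. 94.] yaw 173.9
133 [253. 222.] ctr [0.477  0.0747] size [14. 28.] yaw -172.8
970 [ 14. 285.] ctr [0.3892 0.3826] size [42. 58.] yaw 169.2
```

View pics/last.png

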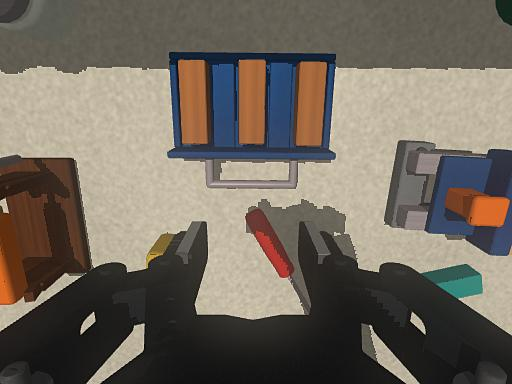

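The wrist view shows three blanks at (194,102), (252,101), (309,103) px, all in their lanes. The wrist and top readings differ by ~7 mm in y, so I check once more now that the arm is at rest.

```bash
python3 - <<'E'
from h import *
print(telemetry.sense()['position'],telemetry.sense()['joint_velocities'])
blanks('wrist')
print(telemetry.sense()['position'])
E
```

```text
[0.5492988  0.07379074 0.240248  ] [ 0.32466169 -0.1423266   0.42854522 -0.1057702   0.08700087  0.05065273
  0.03038706]
2397 [194. 102.] ctr [0.6169 0.1395] size [32. 90.] yaw 179.9
2270 [251. 101.] ctr [0.6177 0.076 ] size [29. 88.] yaw -179.1
2487 [309. 103.] ctr [0.6159 0.0125] size [33. 90.] yaw -0.3
369 [ 20. 167.] ctr [0.5457 0.3473] size [16. 46.] yaw -84.9
1429 [ 68. 205.] ctr [0.4867 0.294 ] size [ 31. 145.] yaw -170.4
1788 [476. 207.] ctr [ 0.496  -0.1948] size [43. 78.] yaw -103.3
2178 [ 29. 225.] ctr [0.4705 0.351 ] size [49. 90.] yaw 174.5
113 [252. 217.] ctr [0.4826 0.075 ] size [15. 20.] yaw -179.5
906 [ 14. 286.] ctr [0.3902 0.3822] size [42. 59.] yaw 169.2
[0.54937286 0.07345794 0.24033962]
```

```bash
python3 - <<'E'
from h import *
blanks('top')
E
```

```text
7844 [ 75. 150.] ctr [0.9641 0.3595] size [1076. 2057.] yaw -50.2
2399 [494. 104.] ctr [ 0.846  -0.7882] size [258. 498.] yaw 170.0
61 [386.  71.] ctr [ 1.04   -0.4791] size [22. 42.] yaw -81.0
113 [376.  85.] ctr [ 0.9878 -0.4384] size [31. 71.] yaw -169.0
81 [390.  88.] ctr [ 0.9728 -0.4876] size [25. 56.] yaw -78.3
3804 [286. 144.] ctr [ 0.7782 -0.0938] size [110. 885.] yaw -91.0
844 [ 92. 156.] ctr [0.7751 0.5798] size [ 96. 161.] yaw -93.1
92 [131. 161.] ctr [0.7473 0.4561] size [35. 51.] yaw -102.8
62 [384. 221.] ctr [ 0.4848 -0.4099] size [14. 49.] yaw 173.4
96 [509. 234.] ctr [ 0.4106 -0.8288] size [17. 83.] yaw 170.0
497 [123. 311.] ctr [0.235  0.4853] size [ 26. 233.] yaw -139.3
```

Call:
servo_tool(translation=[[10, 0, 0], [20, 0, 0], [30, 0, 0], [40, 0, 0], [50, 0, 0], [60, 0, 0], [68, 0, 0], [68, 0, 0], [68, 0, 0], [68, 0, 0], [68, 0, 0]], dr=[[0, 0, -10], [0, 0, -20], [0, 0, -30], [0, 0, -40], [0, 0, -50], [0, 0, -60], [0, 0, -70], [0, 0, -80], [0, 0, -90], [0, 0, -100], [0, 0, -110]], hand=[0.55, 0.55, 0.55, 0.55, 0.55, 0.55, 0.55, 0.55, 0.55, 0.55, 0.55])

```text
time: 15.4
position: [0.6177, 0.0725, 0.2404]
tcp_rot: [180.0, 0.0, 110.4]
wrist_force: [-0.6, -0.4, -0.2]
opening: 0.0468
grasp_force: 0.0
```

Call:
servo_tool(translation=[[0, 0, 0], [0, 0, 0], [0, 0, 0], [0, 0, 0], [0, 0, 0], [0, 0, 0], [0, 0, 0], [0, 0, 0], [0, 0, 0], [0, 0, 0]], dr=[[0, 0, -10], [0, 0, -20], [0, 0, -30], [0, 0, -40], [0, 0, -50], [0, 0, -60], [0, 0, -70], [0, 0, -70], [0, 0, -70], [0, 0, -70]], hand=[0.55, 0.55, 0.55, 0.55, 0.55, 0.55, 0.55, 0.55, 0.55, 0.55])

```text
time: 16.65
position: [0.6178, 0.0722, 0.2404]
tcp_rot: [-180.0, 0.0, 180.0]
wrist_force: [-0.5, -0.8, 0.8]
opening: 0.047
grasp_force: 0.0
```

Call:
servo_tool(translation=[[0, 3, 50], [0, 3, 100], [0, 3, 150], [0, 3, 190], [0, 3, 207], [0, 3, 211], [0, 3, 211], [0, 3, 211], [0, 3, 211], [0, 3, 211], [0, 3, 211]], dr=[[0, 0, 0], [0, 0, 0], [0, 0, 0], [0, 0, 0], [0, 0, 0], [0, 0, 0], [0, 0, 0], [0, 0, 0], [0, 0, 0], [0, 0, 0], [0, 0, 0]], hand=[0.55, 0.55, 0.55, 0.55, 0.55, 0.55, 0.55, 0, 0, 0, 0], force=40)

```text
time: 18.02
position: [0.619, 0.0754, 0.0311]
tcp_rot: [180.0, 0.2, -180.0]
wrist_force: [-1.2, -0.5, 6.0]
opening: 0.029
grasp_force: 41.1
```

Call:
servo_tool(translation=[[0, 0, -20], [0, 0, -60], [0, 0, -110], [5, -20, -150], [20, -70, -160], [35, -130, -160], [50, -190, -160], [65, -250, -160], [80, -310, -160], [95, -370, -160], [109, -433, -150], [109, -433, -140]], dr=[[0, 0, 0], [0, 0, 0], [0, 0, 0], [0, 0, 0], [0, 0, 3], [0, 0, 3], [0, 0, 3], [0, 0, 3], [0, 0, 3], [0, 0, 3], [0, 0, 3], [0, 0, 3]], hand=[0, 0, 0, 0, 0, 0, 0, 0, 0, 0, 0, 0])

```text
time: 19.52
position: [0.5061, -0.3651, 0.1693]
tcp_rot: [-179.8, -0.1, 176.4]
wrist_force: [-0.3, 0.8, -0.5]
opening: 0.029
grasp_force: 40.3
```

```bash
python3 - <<'E'
from h import *
s=telemetry.sense();print(s['position'],s['tcp_rot'],s['opening'],s['qpos'],to_tool([.510,-.3574,.076]))
E
```

```text
[ 0.5060752  -0.36512928  0.16927449] [-1.79780770e+02 -6.86896729e-02  1.76431063e+02] 0.029000741268748225 [ 61.65124499  47.0606793  -50.73027306  94.44696296  41.62838889
  59.10728399  83.75687604] [-3.5  8.3 93.2]
```

Call:
servo_tool(translation=[[0, 0, 10], [0, 0, 30], [0, 0, 55], [0, 0, 75], [0, 0, 80], [0, 0, 80], [0, 0, 80], [0, 0, 80]], dr=[[0, 0, 0], [0, 0, 0], [0, 0, 0], [0, 0, 0], [0, 0, 0], [0, 0, 0], [0, 0, 0], [0, 0, 0]], hand=[0, 0, 0, 0, 0, 0, 0, 0])

```text
time: 20.52
position: [0.5096, -0.3582, 0.0901]
tcp_rot: [-180.0, 0.1, 177.0]
wrist_force: [0.0, 0.8, -1.2]
opening: 0.0289
grasp_force: 40.3
```

```bash
python3 - <<'E'
from h import *
s=telemetry.sense();print(s['position'],s['tcp_rot'],s['opening'],s['qpos'],to_tool([.510,-.3574,.076]))
E
```

```text
[ 0.50958449 -0.35822491  0.0901141 ] [-1.79960745e+02  6.91814227e-02  1.77037502e+02] 0.028853965743363814 [ 59.1017452   52.34158066 -46.74000518  97.61608947  47.27700704
  51.71625098  79.34563512] [-0.4  0.9 14.1]
```

Good. Lower, release by a few mm, and rise.

Call:
servo_tool(translation=[[0, 0, 7], [0, 0, 13], [0, 0, 15], [0, 0, 15], [0, 0, 15], [0, 0, 15], [0, 0, 15], [0, 0, 5], [0, 0, -20], [0, 0, -60], [0, 0, -110], [0, 0, -110]], dr=[[0, 0, 0], [0, 0, 0], [0, 0, 0], [0, 0, 0], [0, 0, 0], [0, 0, 0], [0, 0, 0], [0, 0, 0], [0, 0, 0], [0, 0, 0], [0, 0, 0], [0, 0, 0]], hand=[0, 0, 0, 0, 0.42, 0.42, 0.42, 0.42, 0.42, 0.42, 0.42, 0.42])

```text
time: 22.02
position: [0.512, -0.3583, 0.2043]
tcp_rot: [-179.8, 0.5, 177.1]
wrist_force: [-0.0, -0.2, -0.2]
opening: 0.0362
grasp_force: 0.0
```

```bash
python3 - <<'E'
from h import *
s=telemetry.sense();print(s['position'],s['tcp_rot'],s['opening'],s['qpos'])
blanks('wrist',.08)
print(to_tool([.619,.0125,.20]),to_tool([.619,.1395,.20]))
E
```

```text
[ 0.51202035 -0.35832088  0.20425537] [-179.81000154    0.45048336  177.05105624] 0.036183640856888875 [ 61.94554806  44.86950683 -52.58091815  92.88294193  39.48596542
  61.93433906  85.32672825]
295 [374.  36.] ctr [ 0.3985 -0.2558] size [ 8. 21.] yaw 14.6
1155 [207. 166.] ctr [ 0.5002 -0.3979] size [10. 97.] yaw -2.7
2969 [420. 169.] ctr [ 0.5151 -0.2084] size [ 24. 108.] yaw 177.1
3249 [253. 171.] ctr [ 0.5065 -0.3568] size [28. 90.] yaw -2.0
1688 [488. 178.] ctr [ 0.5216 -0.1499] size [38. 48.] yaw 87.1
[-89.4 375.9   1.3] [-82.8 502.7   1. ]
```

View pics/last.png

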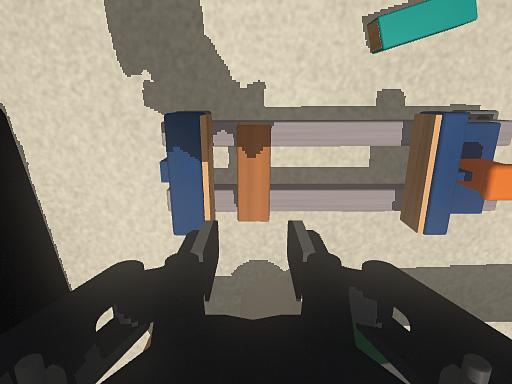

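The blank lies square on both bars at (253,171) px, clear of the fixed jaw. Next blank.

Call:
servo_tool(translation=[[-15, 60, 0], [-30, 120, 0], [-45, 180, 0], [-60, 240, 0], [-75, 300, 0], [-86, 350, 0], [-88, 376, 0], [-88, 376, 0], [-88, 376, 0], [-88, 376, 0], [-88, 376, 0]], dr=[[0, 0, -3], [0, 0, -3], [0, 0, -3], [0, 0, -3], [0, 0, -3], [0, 0, -3], [0, 0, -3], [0, 0, -3], [0, 0, -3], [0, 0, -3], [0, 0, -3]], hand=[0.55, 0.55, 0.55, 0.55, 0.55, 0.55, 0.55, 0.55, 0.55, 0.55, 0.55])

```text
time: 23.45
position: [0.6163, 0.0114, 0.1992]
tcp_rot: [-180.0, -0.0, 179.9]
wrist_force: [0.5, -0.6, -0.0]
opening: 0.0468
grasp_force: 0.0
```

```bash
python3 - <<'E'
from h import *
s=telemetry.sense();print(s['position'],s['tcp_rot'],s['opening'],s['qpos'])
blanks('wrist',.036)
E
```

```text
[0.61632799 0.01142341 0.19916615] [-1.79969723e+02 -1.43380683e-02  1.79923570e+02] 0.046774420840333876 [ 25.26970474  44.17323872 -50.83486674  94.11214302  38.32872705
  60.66370673  52.64202366]
1878 [23. 59.] ctr [ 0.5075 -0.2   ] size [37. 47.] yaw 90.0
93 [64. 59.] ctr [ 0.5093 -0.1639] size [10. 16.] yaw 95.7
64 [68. 72.] ctr [ 0.5191 -0.1621] size [ 6. 10.] yaw -9.1
2471 [251. 168.] ctr [0.6144 0.0111] size [29. 89.] yaw 179.2
3173 [373. 169.] ctr [0.6157 0.1368] size [38. 91.] yaw 179.8
495 [ 12. 314.] ctr [ 0.7938 -0.2676] size [34. 40.] yaw 90.0
1118 [252. 311.] ctr [0.7854 0.012 ] size [ 17. 132.] yaw 90.0
646 [497. 315.] ctr [0.797  0.2964] size [40. 46.] yaw 90.0
145 [ 88. 321.] ctr [ 0.7986 -0.1835] size [10. 28.] yaw 135.1
162 [417. 322.] ctr [0.8006 0.2093] size [10. 33.] yaw 44.8
64 [139. 327.] ctr [ 0.8057 -0.1245] size [ 7. 13.] yaw 90.0
1031 [384. 355.] ctr [0.8546 0.1756] size [ 29. 121.] yaw 38.6
178 [134. 340.] ctr [ 0.8244 -0.1331] size [13. 24.] yaw 90.0
```

Call:
servo_tool(translation=[[2, 0, 50], [2, 0, 100], [2, 0, 140], [2, 0, 163], [2, 0, 169], [2, 0, 169], [2, 0, 169], [2, 0, 169], [2, 0, 169], [2, 0, 150], [2, 0, 100], [2, 0, 40]], dr=[[0, 0, 0], [0, 0, 0], [0, 0, 0], [0, 0, 0], [0, 0, 0], [0, 0, 0], [0, 0, 0], [0, 0, 0], [0, 0, 0], [0, 0, 0], [0, 0, 0], [0, 0, 0]], hand=[0.55, 0.55, 0.55, 0.55, 0.55, 0, 0, 0, 0, 0, 0, 0])

```text
time: 25.0
position: [0.6136, 0.013, 0.1609]
tcp_rot: [180.0, -0.1, -179.9]
wrist_force: [-0.4, 0.3, -0.7]
opening: 0.0289
grasp_force: 40.9
```

```bash
python3 - <<'E'
from h import *
s=telemetry.sense();print(s['position'],s['tcp_rot'],s['opening'],s['qpos'],to_tool([.511,-.3055,.16]))
E
```

```text
[0.61364209 0.01300155 0.16087537] [ 1.79980488e+02 -9.81788508e-02 -1.79921291e+02] 0.028850915486015604 [ 24.28577949  46.43343233 -49.01208533  96.41558368  40.79079646
  56.74561671  50.56270986] [ 103.1 -318.4    0.9]
```

Call:
servo_tool(translation=[[20, -50, 0], [40, -110, 0], [60, -170, 0], [80, -230, 0], [100, -285, 0], [104, -317, 0], [104, -317, 0], [104, -317, 0], [104, -317, 0], [104, -317, 30], [104, -317, 68], [104, -317, 68]], dr=[[0, 0, 3], [0, 0, 3], [0, 0, 3], [0, 0, 3], [0, 0, 3], [0, 0, 3], [0, 0, 3], [0, 0, 3], [0, 0, 3], [0, 0, 3], [0, 0, 3], [0, 0, 3]], hand=[0, 0, 0, 0, 0, 0, 0, 0, 0, 0, 0, 0])

```text
time: 26.5
position: [0.5091, -0.3023, 0.0893]
tcp_rot: [179.9, -0.3, 177.2]
wrist_force: [-0.0, 0.2, -0.6]
opening: 0.0286
grasp_force: 40.9
```

```bash
python3 - <<'E'
from h import *
s=telemetry.sense();print(s['position'],s['tcp_rot'],s['opening'],s['qpos'],to_tool([.511,-.3055,.0755]))
E
```

```text
[ 0.50906048 -0.30228642  0.0893094 ] [179.87810037  -0.28624398 177.18775836] 0.028614971491979568 [ 55.19356615  50.49828659 -46.15442732 102.38336481  47.41733389
  49.05417371  73.16494961] [-2.2 -3.1 13.8]
```

Call:
servo_tool(translation=[[0, -1, 7], [0, -1, 13], [0, -1, 15], [0, -1, 15], [0, -1, 15], [0, -1, 15], [0, -1, 15], [0, -1, 5], [0, 0, -20], [0, 0, -60], [0, 0, -110], [0, 0, -110]], dr=[[0, 0, 0], [0, 0, 0], [0, 0, 0], [0, 0, 0], [0, 0, 0], [0, 0, 0], [0, 0, 0], [0, 0, 0], [0, 0, 0], [0, 0, 0], [0, 0, 0], [0, 0, 0]], hand=[0, 0, 0, 0, 0.42, 0.42, 0.42, 0.42, 0.42, 0.42, 0.42, 0.42])

```text
time: 28.0
position: [0.5135, -0.3043, 0.2061]
tcp_rot: [-179.8, 0.4, 177.1]
wrist_force: [0.7, -0.8, 0.2]
opening: 0.0361
grasp_force: 0.0
```

```bash
python3 - <<'E'
from h import *
s=telemetry.sense();print(s['position'],s['tcp_rot'],s['opening'],s['qpos'])
blanks('wrist',.08)
print(to_tool([.615,.1365,.20]))
E
```

```text
[ 0.51346245 -0.30430099  0.20605032] [-179.83447392    0.44939803  177.05177016] 0.036101266458356915 [ 58.87229442  42.59909703 -52.83016374  97.37527876  38.80138628
  59.58243742  79.92386219]
167 [319.  38.] ctr [ 0.3991 -0.2448] size [ 5. 20.] yaw 14.1
1461 [357. 169.] ctr [ 0.5137 -0.2099] size [ 12. 105.] yaw 176.6
1551 [151. 167.] ctr [ 0.5057 -0.3966] size [ 16. 107.] yaw -2.7
3530 [196. 171.] ctr [ 0.506  -0.3547] size [32. 91.] yaw -1.8
3188 [252. 174.] ctr [ 0.5106 -0.3046] size [29. 90.] yaw -2.1
2047 [431. 180.] ctr [ 0.5221 -0.1435] size [38. 56.] yaw 87.1
481 [125. 359.] ctr [ 0.7154 -0.458 ] size [13. 84.] yaw 134.3
[-80.3 445.6   3.1]
```

Call:
servo_tool(translation=[[-11, 60, 0], [-22, 120, 0], [-33, 180, 0], [-44, 240, 0], [-55, 300, 0], [-66, 360, 0], [-77, 420, 0], [-81, 446, 0], [-81, 446, 0], [-81, 446, 0], [-81, 446, 0], [-81, 446, 0]], dr=[[0, 0, -3], [0, 0, -3], [0, 0, -3], [0, 0, -3], [0, 0, -3], [0, 0, -3], [0, 0, -3], [0, 0, -3], [0, 0, -3], [0, 0, -3], [0, 0, -3], [0, 0, -3]], hand=[0.55, 0.55, 0.55, 0.55, 0.55, 0.55, 0.55, 0.55, 0.55, 0.55, 0.55, 0.55])

```text
time: 29.55
position: [0.6146, 0.1356, 0.2012]
tcp_rot: [-180.0, -0.0, 179.9]
wrist_force: [-0.1, -0.0, 0.2]
opening: 0.0466
grasp_force: 0.0
```

```bash
python3 - <<'E'
from h import *
s=telemetry.sense();print(s['position'],s['tcp_rot'],s['opening'],s['qpos'])
blanks('wrist',.036)
E
```

```text
[0.61459993 0.13555122 0.20121575] [-1.79960709e+02 -1.10037893e-02  1.79934775e+02] 0.046563029949028556 [ 12.91723149  44.67808167 -49.83500754  91.84167689  37.68449041
  61.60371688  42.54981399]
2774 [441.  70.] ctr [0.5031 0.3259] size [78. 93.] yaw -172.1
2821 [484.  36.] ctr [0.4882 0.3467] size [48. 64.] yaw -171.2
157 [507.  80.] ctr [0.5242 0.3789] size [10. 15.] yaw 12.8
2422 [258. 170.] ctr [0.6153 0.1419] size [28. 90.] yaw 179.5
480 [ 12. 314.] ctr [ 0.7932 -0.146 ] size [33. 39.] yaw 90.0
1110 [253. 311.] ctr [0.7854 0.1361] size [ 17. 133.] yaw 90.0
646 [497. 315.] ctr [0.797  0.4224] size [41. 46.] yaw 90.0
147 [ 88. 322.] ctr [ 0.7991 -0.0611] size [10. 29.] yaw 135.1
160 [417. 322.] ctr [0.8007 0.3347] size [10. 33.] yaw 44.8
105 [139. 328.] ctr [ 0.808  -0.0016] size [13. 14.] yaw -5.5
1177 [384. 355.] ctr [0.8548 0.3012] size [ 28. 122.] yaw 39.2
389 [133. 345.] ctr [ 0.8346 -0.0105] size [26. 33.] yaw -5.5
```

Call:
servo_tool(translation=[[0, 5, 50], [0, 5, 100], [0, 5, 140], [0, 5, 163], [0, 5, 171], [0, 5, 171], [0, 5, 171], [0, 5, 171], [0, 5, 171], [0, 5, 150], [0, 5, 100], [0, 5, 40]], dr=[[0, 0, 0], [0, 0, 0], [0, 0, 0], [0, 0, 0], [0, 0, 0], [0, 0, 0], [0, 0, 0], [0, 0, 0], [0, 0, 0], [0, 0, 0], [0, 0, 0], [0, 0, 0]], hand=[0.55, 0.55, 0.55, 0.55, 0.55, 0, 0, 0, 0, 0, 0, 0])

```text
time: 31.1
position: [0.6139, 0.1421, 0.1632]
tcp_rot: [180.0, -0.1, -179.9]
wrist_force: [0.9, 0.1, 0.2]
opening: 0.0288
grasp_force: 41.8
```

```bash
python3 - <<'E'
from h import *
s=telemetry.sense();print(s['position'],s['tcp_rot'],s['opening'],s['qpos'],to_tool([.513,-.2525,.16]))
E
```

```text
[0.61390027 0.142081   0.16321666] [ 1.79996719e+02 -7.18764217e-02 -1.79919146e+02] 0.02878211385274941 [ 11.47631413  47.09573744 -48.11523576  93.60738394  39.98696077
  57.97758446  40.33624409] [ 101.5 -394.4    3.3]
```

Call:
servo_tool(translation=[[15, -55, 0], [30, -115, 0], [45, -175, 0], [60, -235, 0], [75, -295, 0], [90, -355, 0], [102, -393, 0], [102, -393, 0], [102, -393, 0], [102, -393, 0], [102, -393, 35], [102, -393, 70]], dr=[[0, 0, 3], [0, 0, 3], [0, 0, 3], [0, 0, 3], [0, 0, 3], [0, 0, 3], [0, 0, 3], [0, 0, 3], [0, 0, 3], [0, 0, 3], [0, 0, 3], [0, 0, 3]], hand=[0, 0, 0, 0, 0, 0, 0, 0, 0, 0, 0, 0])

```text
time: 32.6
position: [0.5139, -0.2496, 0.0912]
tcp_rot: [-180.0, 0.1, 177.2]
wrist_force: [-0.5, -1.1, -1.0]
opening: 0.029
grasp_force: 41.9
```

Call:
servo_tool(translation=[[0, 0, 0], [0, 0, 8], [0, 0, 15], [0, 0, 16], [0, 0, 16], [0, 0, 16], [0, 0, 16], [0, 0, 5], [0, 0, -20], [0, 0, -60], [0, 0, -110], [0, 0, -110]], dr=[[0, 0, 0], [0, 0, 0], [0, 0, 0], [0, 0, 0], [0, 0, 0], [0, 0, 0], [0, 0, 0], [0, 0, 0], [0, 0, 0], [0, 0, 0], [0, 0, 0], [0, 0, 0]], hand=[0, 0, 0, 0, 0.42, 0.42, 0.42, 0.42, 0.42, 0.42, 0.42, 0.42])

```text
time: 34.1
position: [0.5156, -0.251, 0.2059]
tcp_rot: [-179.9, 0.5, 177.0]
wrist_force: [0.0, 0.6, -0.5]
opening: 0.0361
grasp_force: 0.0
```

```bash
python3 - <<'E'
from h import *
s=telemetry.sense();print(s['position'],s['tcp_rot'],s['opening'],s['qpos'])
blanks('wrist',.08)
g=np.array([.5175,-.154]); print(to_tool([*g,.12]),to_tool([.518,-.120,.09]))
E
```

```text
[ 0.51560631 -0.25095132  0.20590499] [-179.86847927    0.45405544  177.04920965] 0.03614711188132045 [ 55.12672453  40.78709877 -52.94328673 101.09328157  38.294221
  57.45875268  74.37187576]
2597 [ 93. 171.] ctr [ 0.5064 -0.3948] size [ 22. 108.] yaw -2.6
631 [300. 167.] ctr [ 0.5086 -0.2077] size [ 5. 95.] yaw 177.3
4050 [139. 172.] ctr [ 0.5066 -0.3523] size [38. 92.] yaw -2.4
3523 [195. 173.] ctr [ 0.51   -0.3026] size [33. 91.] yaw -2.6
3194 [253. 175.] ctr [ 0.5136 -0.2504] size [29. 90.] yaw -2.1
1826 [369. 181.] ctr [ 0.5219 -0.1458] size [39. 46.] yaw 87.1
[ 1.8 97.3 83.5] [  3.2 131.4 113.4]
```

View pics/last.png

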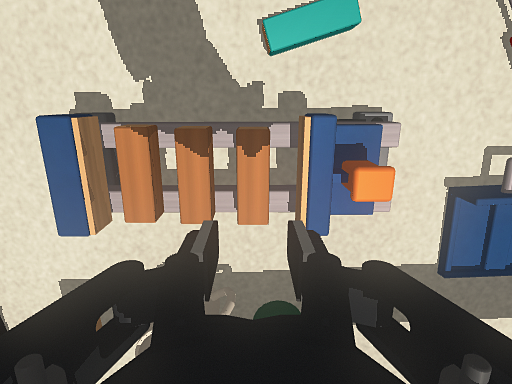

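All three blanks lie square on the bars at (139,172), (195,173), (253,175) px; the orange grip is at (369,181). Now turn a quarter and pinch the grip.

Call:
servo_tool(translation=[[0, 20, 0], [0, 50, 0], [1, 80, 0], [1, 97, 0], [1, 97, 0], [1, 97, 0], [1, 97, 0], [1, 97, 0], [1, 97, 0], [1, 97, 0], [1, 97, 0], [1, 97, 0]], dr=[[0, 0, 10], [0, 0, 20], [0, 0, 30], [0, 0, 40], [0, 0, 50], [0, 0, 60], [0, 0, 70], [0, 0, 80], [0, 0, 90], [0, 0, 90], [0, 0, 90], [0, 0, 90]], hand=[0.7, 0.7, 0.7, 0.7, 0.7, 0.7, 0.7, 0.7, 0.7, 0.7, 0.7, 0.7])

```text
time: 35.65
position: [0.5167, -0.154, 0.2011]
tcp_rot: [-180.0, -0.0, 87.1]
wrist_force: [0.8, -0.0, -0.4]
opening: 0.0597
grasp_force: 0.0
```

```bash
python3 - <<'E'
from h import *
s=telemetry.sense();print(s['position'],s['tcp_rot'],s['opening'],s['qpos'],to_tool([.518,-.154,.082]))
ci=camera_info('wrist'); im=capture('wrist'); m=cv2.inRange(cv2.cvtColor(im,cv2.COLOR_BGR2HSV),(3,200,150),(18,255,255))
n,l,st,c=cv2.connectedComponentsWithStats(m)
for i in range(1,n):
    if st[i,4]>100: print(c[i],st[i],[np.round(ray(ci,u,v,.11),4) for u,v in ((st[i,0],st[i,1]),(st[i,0]+st[i,2],st[i,1]+st[i,3]))])
E
```

```text
[ 0.51665736 -0.15401355  0.20107555] [-1.79974177e+02 -2.02754190e-02  8.71349890e+01] 0.0597049749255364 [ 32.57897474  32.01996233 -28.43645291 106.57243199  20.34570096
  46.49428411  -9.2754193 ] [  0.    1.4 119.1]
[246.44827586 199.67672414] [236 191  30  17 232] [array([ 0.5035, -0.1522,  0.11  ]), array([ 0.5267, -0.1677,  0.11  ])]
```

Call:
servo_tool(translation=[[0, 1, 40], [0, 1, 80], [0, 1, 105], [0, 1, 118], [0, 1, 118], [0, 1, 118], [0, 1, 118], [0, 1, 118], [0, 1, 118], [0, 1, 118]], dr=[[0, 0, 0], [0, 0, 0], [0, 0, 0], [0, 0, 0], [0, 0, 0], [0, 0, 0], [0, 0, 0], [0, 0, 0], [0, 0, 0], [0, 0, 0]], hand=[0.7, 0.7, 0.7, 0.7, 0.7, 0, 0, 0, 0, 0], force=50)

```text
time: 36.95
position: [0.5175, -0.1542, 0.0845]
tcp_rot: [-180.0, 0.0, 87.0]
wrist_force: [-2.4, 0.5, 5.4]
opening: 0.029
grasp_force: 49.8
```

Call:
servo_tool(translation=[[-5, 0, 0], [-12, 0, 0], [-20, 0, 0], [-28, 0, 0], [-36, 0, 0], [-44, 0, 0], [-52, 0, 0], [-60, 0, 0], [-68, 0, 0], [-76, 0, 0], [-83, 0, 0], [-88, 0, 0]], dr=[[0, 0, 0], [0, 0, 0], [0, 0, 0], [0, 0, 0], [0, 0, 0], [0, 0, 0], [0, 0, 0], [0, 0, 0], [0, 0, 0], [0, 0, 0], [0, 0, 0], [0, 0, 0]], hand=[0, 0, 0, 0, 0, 0, 0, 0, 0, 0, 0, 0])

```text
time: 38.45
position: [0.5133, -0.2397, 0.0845]
tcp_rot: [180.0, -0.1, 87.1]
wrist_force: [-2.7, 5.5, 5.4]
opening: 0.029
grasp_force: 49.9
```

Call:
servo_tool(translation=[[-2, 0, 0], [-4, 0, 0], [-6, 0, 0], [-8, 0, 0], [-9, 0, 0], [-9, 0, 0]], dr=[[0, 0, 0], [0, 0, 0], [0, 0, 0], [0, 0, 0], [0, 0, 0], [0, 0, 0]], hand=[0, 0, 0, 0, 0, 0])

```text
time: 39.2
position: [0.5129, -0.2487, 0.0845]
tcp_rot: [180.0, -0.1, 87.1]
wrist_force: [-3.0, 5.9, 5.7]
opening: 0.0294
grasp_force: 49.9
```

Call:
servo_tool(translation=[[-1, 0, 0], [-2, 0, 0], [-3, 0, 0], [-4, 0, 0], [-4, 0, 0]], dr=[[0, 0, 0], [0, 0, 0], [0, 0, 0], [0, 0, 0], [0, 0, 0]], hand=[0, 0, 0, 0, 0])

```text
time: 39.83
position: [0.5127, -0.2526, 0.0845]
tcp_rot: [180.0, -0.1, 87.1]
wrist_force: [-2.2, 5.5, 5.9]
opening: 0.0294
grasp_force: 49.9
```

Call:
servo_tool(translation=[[-1, 0, 0], [-2, 0, 0], [-3, 0, 0], [-3, 0, 0]], dr=[[0, 0, 0], [0, 0, 0], [0, 0, 0], [0, 0, 0]], hand=[0, 0, 0, 0])

```text
time: 40.33
position: [0.5126, -0.254, 0.0845]
tcp_rot: [-180.0, -0.2, 87.2]
wrist_force: [-2.9, 9.2, 7.1]
opening: 0.0298
grasp_force: 50.0
```

Bearing now; press on to about 15–20 N.

Call:
servo_tool(translation=[[-1, 0, 0], [-2, 0, 0], [-3, 0, 0], [-4, 0, 0], [-4, 0, 0], [-4, 0, 0]], dr=[[0, 0, 0], [0, 0, 0], [0, 0, 0], [0, 0, 0], [0, 0, 0], [0, 0, 0]], hand=[0, 0, 0, 0, 0, 0])

```text
time: 41.08
position: [0.5126, -0.2539, 0.0845]
tcp_rot: [-179.9, -0.5, 87.3]
wrist_force: [-3.2, 16.6, 9.0]
opening: 0.0288
grasp_force: 50.2
```

Call:
servo_tool(translation=[[0, 0, 0], [0, 0, 0], [0, 0, 0], [0, 0, 0], [0, 0, -5], [0, 0, -30], [0, 0, -70], [20, 0, -120], [40, 0, -150], [60, 0, -150]], dr=[[0, 0, 0], [0, 0, 0], [0, 0, 0], [0, 0, 0], [0, 0, 0], [0, 0, 0], [0, 0, 0], [0, 0, 0], [0, 0, 0], [0, 0, 0]], hand=[0, 0, 0.5, 0.7, 0.7, 0.7, 0.7, 0.7, 0.7, 0.7])

```text
time: 42.32
position: [0.517, -0.2022, 0.2361]
tcp_rot: [179.7, 0.1, 87.0]
wrist_force: [0.6, -1.3, -0.5]
opening: 0.0599
grasp_force: 0.0
```

```bash
python3 - <<'E'
from h import *
s=telemetry.sense();print(s['position'],s['wrist_force'])
im=capture('top'); cv2.imwrite('pics/tf.png',cv2.resize(im[100:270,130:400],None,fx=2.9,fy=2.9,interpolation=cv2.INTER_CUBIC))
E
```

```text
[ 0.51702536 -0.20221668  0.23614826] [ 0.62207851 -1.33060525 -0.48862849]
```

View pics/tf.png

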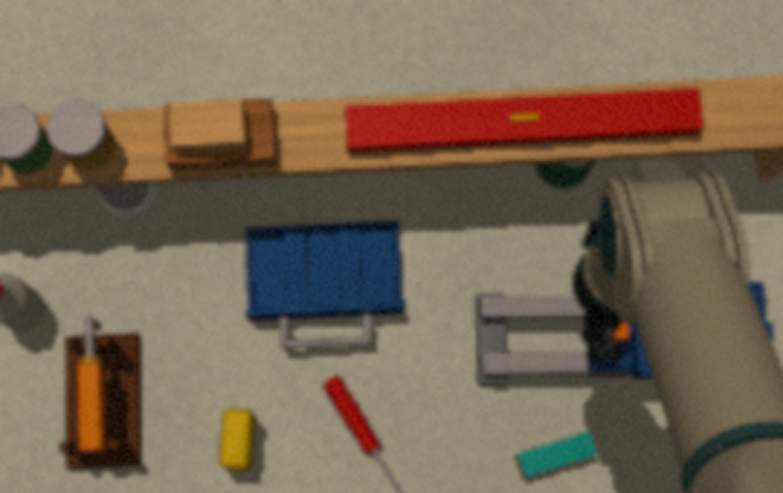

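The tray is clear and empty, hook in its rest, bystanders unmoved; the arm hides the clamp. I step aside and check the clamped blanks numerically.

Call:
servo_tool(translation=[[50, 0, -20], [100, 0, -20], [150, 0, -20], [200, 0, -20], [230, 0, -20], [230, 0, -20], [230, 0, -20]], dr=[[0, 0, 0], [0, 0, 0], [0, 0, 0], [0, 0, 0], [0, 0, 0], [0, 0, 0], [0, 0, 0]], hand=[0.7, 0.7, 0.7, 0.7, 0.7, 0.7, 0.7])

```text
time: 43.25
position: [0.5267, 0.0262, 0.2523]
tcp_rot: [-179.9, 0.1, 87.0]
wrist_force: [-0.6, -0.3, 0.1]
opening: 0.0596
grasp_force: 0.0
```

```bash
python3 - <<'E'
from h import *
s=telemetry.sense();print(s['position'],s['wrist_force'])
ci=camera_info('top'); im=capture('top'); hsv=cv2.cvtColor(im,cv2.COLOR_BGR2HSV)
m=cv2.inRange(hsv,(4,90,60),(16,255,255)); m[:, :300]=0;m[:,400:]=0;m[:190]=0;m[240:]=0
n,l,st,c=cv2.connectedComponentsWithStats(m)
for i in range(1,n):
    if st[i,4]>15:
        ys,xs=np.where(l==i); b=cv2.boxPoints(cv2.minAreaRect(np.c_[xs,ys].astype(np.float32)))
        print(st[i],ray(ci,*c[i],.08).round(4),[ray(ci,*q,.08)[:2].round(3) for q in b])
for col in range(345,388,2): 
    r=np.where(m[:,col])[0]
    if len(r)>3: print(col,r.min(),r.max(),[ray(ci,col,q,.08)[:2].round(3) for q in (r.min(),r.max())])
E
```

```text
[0.52672258 0.02620738 0.25225678] [-0.59099182 -0.32640413  0.12246792]
[355 198  32  32 864] [ 0.5073 -0.3538  0.08  ] [array([ 0.563, -0.308]), array([ 0.557, -0.412]), array([ 0.452, -0.4  ]), array([ 0.458, -0.297])]
[336 208  12  10 107] [ 0.5158 -0.2561  0.08  ] [array([ 0.502, -0.238]), array([ 0.532, -0.241]), array([ 0.53 , -0.278]), array([ 0.5  , -0.275])]
345 208 217 [array([ 0.53 , -0.271]), array([ 0.5  , -0.268])]
355 198 211 [array([ 0.563, -0.308]), array([ 0.518, -0.303])]
357 200 229 [array([ 0.555, -0.314]), array([ 0.458, -0.304])]
359 199 227 [array([ 0.558, -0.321]), array([ 0.464, -0.311])]
361 200 226 [array([ 0.555, -0.327]), array([ 0.467, -0.318])]
363 200 227 [array([ 0.554, -0.334]), array([ 0.463, -0.324])]
365 200 227 [array([ 0.554, -0.341]), array([ 0.463, -0.331])]
367 200 227 [array([ 0.554, -0.348]), array([ 0.463, -0.338])]
369 200 227 [array([ 0.553, -0.354]), array([ 0.462, -0.344])]
371 200 227 [array([ 0.553, -0.361]), array([ 0.462, -0.351])]
373 200 227 [array([ 0.552, -0.368]), array([ 0.461, -0.358])]
375 200 227 [array([ 0.552, -0.375]), array([ 0.461, -0.364])]
377 200 227 [array([ 0.552, -0.381]), array([ 0.461, -0.371])]
379 200 227 [array([ 0.551, -0.388]), array([ 0.46 , -0.378])]
381 199 227 [array([ 0.554, -0.395]), array([ 0.46 , -0.384])]
383 198 229 [array([ 0.557, -0.402]), array([ 0.453, -0.39 ])]
385 209 229 [array([ 0.52 , -0.405]), array([ 0.453, -0.397])]
```

All three blanks form one level, contiguous block, centred to a few millimetres between the jaws. Handing in.

```bash
python3 -c "
from cell import manip
print(manip.close_job())"
```

```text
the job is handed in; nothing more can be done
None
```

The job is handed in after about 43 s of robot time: the tray is out from under the shelf, the hook is back in its rest, and all three blanks are pressed together in the clamp (about 16 N on the grip). My last images showed nothing else on the bench moved, but the hand-in returned no verdict.

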